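# Re-hang the stool template and fold the emptied hook

### The arm

A 6-joint arm with a two-finger parallel gripper is mounted at the origin on the work surface. World frame = base frame: x ahead of the robot, y to its left, z up, the work surface at z = 0. Lengths are in mm, angles in rad, forces in N, time in s.
With the tool pointing down it reaches from about 350 to 950 mm from the base axis. Payload 17.4 kg.
Tool frame: the origin (TCP) lies at the very end of the fingers, on their centre line; the grasp point (between the pads) lies grip_point_offset behind it (grip_point_offset is the distance from the TCP to the grasp point, in mm); z points along the fingers, y is the line along which they close (so a half turn about z gives the same grasp; the last joint's range is limited). The gripper opens to 93 mm and grips with 3 to 60 N. Pads are 15 mm wide; open, the fingers measure 128 mm over their backs; the gripper's body (75 mm by 188 mm) begins 65 mm behind the grasp point.
Start: joints at [-1.347, 0.116, 1.442, -0, 1.584, -0.038], TCP at [174.693, -652.008, 218.646] pointing down, gripper open.
Joint ranges: [-2.83, 2.83], [-0.83, 2.19], [0.07, 2.5], [-1.14, 4.28], [0.01, 3], [-2.97, 2.97]. Speed limits (rad/s): [1.89, 1.89, 2.22, 3.14, 3.14, 3.14].

### API

Orientations are given as a 3x3 rotation matrix whose columns are the frame's x, y, z axes.
In Python, from bench import * gives the robot as it stands. Calls block until the motion is done:
- move_to(position, orientation): joint-space move of the TCP to a pose.
- servo_line(position, frame=None, max_speed=150): straight line of the TCP; frame=None keeps the orientation; max_speed is the mean speed in mm/s.
- set_joints(angles): joint-space move.
- set_gripper(opening, grasp_force=None): finger opening in mm; grasp_force is the grip in N (None keeps the last); returns when the fingers have stopped.
- hold(seconds).
- ik(position, orientation): joint angles nearest the present ones, or None.
- get_image(name): name is "side" or "top" or "wrist"; returns the picture (420x560x3 uint8, red, green, blue); there is no depth.
- get_calibration(name): a dict with "K" (3x3 intrinsics, pixels), "R" (3x3) and "t" (3): a world point X has camera coordinates R X + t. Camera axes: x right, y down, z forward; pixel columns grow to the right and rows downward; lengths in mm; the calibration is good to about 2 mm. A picture is of the moment at which its call begins: read the wrist's pose just before it. get_calibration takes no time and is no camera call; for the wrist camera it gives the pose at the moment of the call.
A pose or a line that the arm cannot do raises PlanningError and nothing moves.
- sign_off(): hands the job in; it is judged then, once.
Readings, each from a call of its own:
- current_time_s(): time.
- current_qpos(): joint angles.
- current_qd(): joint speeds.
- current_effort(): joint torques, N m.
- current_tool_pos(): TCP position.
- current_orientation(): TCP orientation.
- current_force(): force on the tool from outside, world axes, zero at the start.
- current_ft_torque(): the same for the moment, N m.
- current_finger_gap(): finger opening in mm.
- current_grasp_force(): force on a finger pad.
Only numpy, scipy, OpenCV 4.12 (cv2) and the standard library are available. Lean on these libraries where they do the work, as an engineer would, in place of code of your own. Each camera call takes 0.05 s, during which the arm holds its last target. There are 200 camera calls.

### The job

We need the space in front of the hook where the wooden template hangs: swing the empty folded hook on the tool board fully out to its stop, move the template across so that it hangs on it, and then fold the emptied hook flat against the board, fully home. Push the hooks with shut fingertips rather than squeezing them, and be gentle (never more than 20 N on a hook); both must stay home when you let go. Do not drop the template, and leave everything else on the bench where it is.

Things in the scene. Friction and masses are not known exactly. Their poses are not given: they have to be found in the camera images.
- board_foot (a point): Upright plywood tool board fixed on the bench: 440 long, 18 thick, 245 mm tall; its front looks away from the robot. Point: on the bench under the middle of the front face; x out of the front face (away from the robot), y along the board, z up. Behind each folded hook a finger notch, open at the top and right through the board, reaches down to 183 mm, 30 to 125 mm from the hinge along +y.
- hookA_hinge (a point): Upright hinge axis of hook A, swung out at the start with the template on it (left or right place varies). Steel bracket on the board's front; the point lies on the axis, 14 mm in front of the face, at the height of the arm's centre line, 220 mm above the bench. Axes as the board's. Folded flat, the arm lies along the board's +y; fully out, along its +x (a quarter turn, clockwise from above). A stop at each end; it stays where it is left.
- hookA_tip (a point): End of hook A's arm on its centre line, 100 mm from the hinge axis. Level steel rod 8 mm thick, turned-up end rising to 16 mm above the centre line. The frame turns with the arm: y along it from hinge to tip, z up. It is strained by more than 20 N in all (squeezing by the fingers counts), so push it with the side of the shut fingers, which can reach behind it through the notch.
- hookA: The arm of hook A; origin on the hinge axis, axes as at its tip. Stiff hinge: 8 to 9 N at 78 mm from the axis swings it (less at the tip). The arm is springy: under a push it stands ahead of its hinge and springs back when let go, so pushed only to its final place it is left short. It is home when the push rises clearly above the swinging force (12 to 15 N), the arm then flexed a little past its place.
- hookB_hinge (a point): Upright hinge axis of hook B, the empty one, folded or nearly folded at the start. Steel bracket on the board's front; the point lies on the axis, 14 mm in front of the face, at the height of the arm's centre line, 220 mm above the bench. Axes as the board's. Folded flat, the arm lies along the board's +y; fully out, along its +x (a quarter turn, clockwise from above). A stop at each end; it stays where it is left.
- hookB_tip (a point): End of hook B's arm on its centre line, 100 mm from the hinge axis. Level steel rod 8 mm thick, turned-up end rising to 16 mm above the centre line. The frame turns with the arm: y along it from hinge to tip, z up. It is strained by more than 20 N in all (squeezing by the fingers counts), so push it with the side of the shut fingers, which can reach behind it through the notch.
- hookB: The arm of hook B; origin on the hinge axis, axes as at its tip. Stiff hinge: 8 to 9 N at 78 mm from the axis swings it (less at the tip). The arm is springy: under a push it stands ahead of its hinge and springs back when let go, so pushed only to its final place it is left short. It is home when the push rises clearly above the swinging force (12 to 15 N), the arm then flexed a little past its place.
- template_tab (a point): Dark wooden template (a stool-foot outline), plate 12 mm thick, 185 tall, 130 wide at its lower part, about 0.16 kg, hanging upright across hook A's arm. Point: centre of its top tab (60 wide, 45 mm tall, above the slot), 22.5 mm below the top edge; grip it here across the thickness. x through its thickness, y across its width, z up. It reaches 162.5 mm below this point.
- template_slot (a point): Middle of the top edge of the template's hanging slot, 22.5 mm below the tab's centre. The slot goes through the thickness, 30 wide and 34 mm tall (down from this point). Hung, this edge rests on the hook's arm, 4 mm above its centre line; lifted 15 to 22 mm it clears the turned-up end. Axes as the tab's.
- template: The same template; origin at the middle of its bottom edge, 140 mm below the slot's top edge.
- glue: squat white-capped glue jar, 52 mm across, 60 mm tall, on the bench in front of the board; a bystander, leave it alone. Origin under its centre.
- sanding_block: cork sanding block 50 x 95 x 30 mm on the bench in front of the board; a bystander, leave it alone. Origin under its centre.
- mallet: wooden mallet lying on the bench; a bystander, leave it alone. Origin under its centre (its handle end to -x, tool along x).
- driver: black-handled screwdriver lying on the bench; a bystander, leave it alone. Origin under its centre (its handle end to -x, tool along x).
- bowl: black plastic bowl of screws, 100 mm across, 40 mm tall; a bystander, leave it alone. Origin under its centre.
- square: try square, wooden stock and steel blade, lying on the bench; a bystander, leave it alone. Origin under its centre.
- offcut: wooden offcut 40 x 130 x 38 mm on the bench; a bystander, leave it alone. Origin under its centre.
Not all that is in view belongs to the job. What is shaped like the template but blue, pink or yellow is not meant.

How it is judged (in metres and radians):
On the way, in this order (a step that is already met when the one before it is completed fails the run):
1. the empty hook is fully out and let go (angle between the y axis of hookB_tip and the x axis of board_foot, either way round below 0.02 rad and contact force between the fingers and hookB below 0.1 N), for 0.2 s.
2. the template hangs on it, let go (y of template_slot in the frame of hookB_tip between -0.088 and -0.004 m and x of template_slot in the frame of hookB_tip between -0.02 and 0.02 m and z of template_slot in the frame of hookB_tip between -0.002 and 0.011 m and contact force between template and hookB above 0.4 N and contact force between the fingers and template below 0.1 N), for 0.2 s.
3. the emptied hook is folded flat and let go (angle between the y axis of hookA_tip and the y axis of board_foot, either way round below 0.02 rad and contact force between the fingers and hookA below 0.1 N), for 0.2 s.
At the end, for the whole second after the job is handed in: Hook B is swung out to within 0.02 rad of square to the board; the template hangs on its arm by the slot (slot's top edge on the arm, between bracket and turned-up end), upright within 0.25 rad, at rest and released; hook A is folded to within 0.02 rad of parallel to the board; nothing is touched (all of step 2 and angle between the y axis of hookB_tip and the x axis of board_foot, either way round below 0.02 rad and angle between the y axis of hookA_tip and the y axis of board_foot, either way round below 0.02 rad and angle between template's own z axis and vertical below 0.25 rad and linear speed of template below 0.06 m/s).
It fails at once if more than 20 N on hook A (contact force between anything else and hookA above 20 N).
It fails at once if more than 20 N on hook B (contact force between anything else and hookB above 20 N).
It fails at once if template dropped (height (world z) of template_slot below 0.19 m).
It fails at once if a bystander moved by more than 30 mm (distance of any of glue, sanding_block, mallet, driver, bowl, square, offcut from where it was at the start of the episode above 0.03 m).
It also fails if it takes over 72 s, if anything falls off the work surface, if the arm or the gripper's body presses on something with over 40 N, if the wrist force passes 120 N, or if a joint passes its speed limit or range.

## Working session

There is one attempt and no reset: what is moved stays moved. The work goes in short steps, each a Python script; the robot and the scene stay as the last script left them, time stands still between calls to the robot, and variables do not carry over. Pictures are saved under pics/ and viewed, at most 10 in all, crops included, and the job is handed in when it is done.

```bash
ls; mkdir -p pics; python3 - <<'E'
from bench import *
import cv2, numpy as np
for n in ("top","side"):
    im=get_image(n); cv2.imwrite(f"pics/{n}0.png",im[:,:,::-1])
    c=get_calibration(n); print(n,np.round(c["K"],1).tolist(),np.round(c["R"],3).tolist(),np.round(c["t"],1).tolist(), "cam",np.round(-c["R"].T@c["t"]))
print(current_time_s(), grip_point_offset if 'grip_point_offset' in globals() else None, current_finger_gap(), current_orientation())
E
```

```text
pics
top [[444.1, 0.0, 285.7], [0.0, 444.1, 212.7], [0.0, 0.0, 1.0]] [[-0.004, -1.0, -0.02], [-0.997, 0.006, -0.074], [0.074, 0.02, -0.997]] [-44.3, 506.4, 1351.4] cam [ 404.  -74. 1384.]
side [[397.7, 0.0, 279.5], [0.0, 397.7, 208.6], [0.0, 0.0, 1.0]] [[-0.92, -0.392, -0.017], [-0.246, 0.609, -0.754], [0.305, -0.689, -0.657]] [429.7, 256.6, 1108.0] cam [120. 776. 928.]
0.1 18.8 92.7330658500082 [[ 9.65918466e-01  2.58846427e-01 -2.10790614e-04]
 [ 2.58846505e-01 -9.65917921e-01  1.02829976e-03]
 [ 6.25652874e-05 -1.04781614e-03 -9.99999449e-01]]
```

View pics/top0.png

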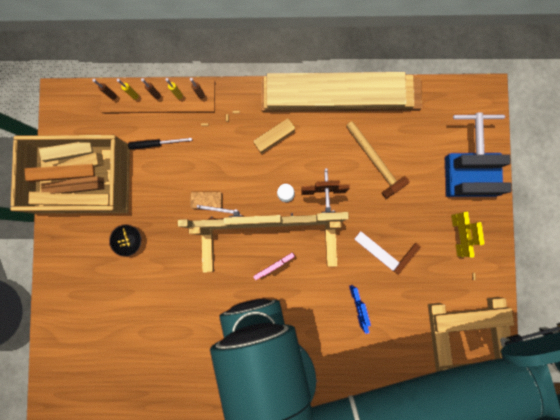

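View pics/side0.png

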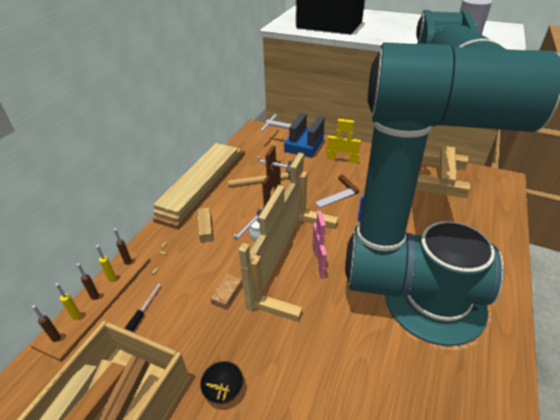

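The top view shows a dark brown template at (325,188), hanging on the hook at (327,170–210). The empty hook, nearly folded, runs from (237,212) to (195,207). Other things shaped like the template are pink at (274,267), blue at (360,308) and yellow at (468,235). The dark brown one is the match, so I'll check it in a close crop.

```bash
python3 - <<'E'
import cv2
im=cv2.imread("pics/top0.png")[155:285,170:360]
cv2.imwrite("pics/crop1.png",cv2.resize(im,None,fx=4,fy=4,interpolation=cv2.INTER_CUBIC))
E
```

```text
(no output)
```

View pics/crop1.png

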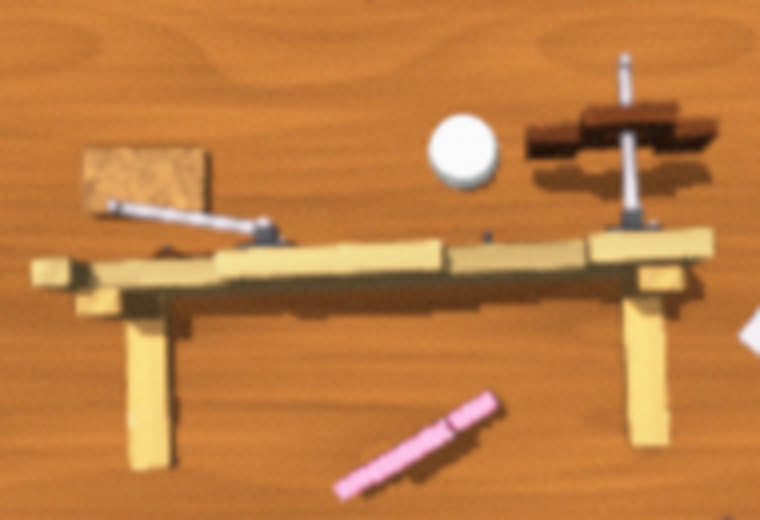

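The crop confirms the dark brown template on the swung-out hook: tab at crop (628,115), hook tip (625,58), hinge (631,218). Empty hook B has its hinge at crop (265,232) and its tip at (115,207). The front top edge of the board runs from (30,262) to (713,229).

```bash
cat > h.py <<'E'
from bench import *
import numpy as np, cv2
def ray(cal,uv,z):
    d=cal["R"].T@np.linalg.solve(cal["K"],[uv[0],uv[1],1.]); c=-cal["R"].T@cal["t"]
    return c+d*(z-c[2])/d[2]
def frame(yaw):  # tool down, tool y at heading yaw
    y=np.array([np.cos(yaw),np.sin(yaw),0]); z=np.array([0,0,-1.]); return np.column_stack([np.cross(y,z),y,z])
def shot(name):
    c=get_calibration("wrist"); im=get_image("wrist"); cv2.imwrite(f"pics/{name}.png",im[:,:,::-1]); np.savez(f"pics/{name}.npz",**c); return c
E
python3 - <<'E'
from h import *
c=get_calibration("top"); P=lambda x,y,z: np.round(ray(c,((x+.5)/4-.5+170,(y+.5)/4-.5+155),z),1)
for n,a in dict(edgeL=(30,262,245),edgeR=(713,229,245),hA=(631,216,226),tA=(625,58,236),hB=(265,230,226),tB=(115,206,236),tabL=(582,118,269),tabR=(677,112,269)).items(): print(n,P(*a))
move_to([330,-350,430],frame(0))
b=P(265,230,226)
move_to([b[0]-20,b[1]+40,430],frame(np.pi/2))
shot("wB"); print(current_time_s(),current_qpos().round(2),current_tool_pos().round(1))
a=P(631,216,226)
move_to([a[0]+20,a[1]+0,430],frame(0)); shot("wA"); print(current_time_s(),current_qpos().round(2))
w=np.hstack([cv2.imread("pics/wB.png"),cv2.imread("pics/wA.png")]); cv2.imwrite("pics/w2.png",cv2.resize(w,(800,300)))
E
```

```text
edgeL [471.7 229.1 245. ]
edgeR [ 490.6 -210.9  245. ]
hA [ 500.9 -159.9  226. ]
tA [ 603.4 -156.4  236. ]
hB [493.1  79.6 226. ]
tB [508.5 176.3 236. ]
tabL [ 559.6 -126.5  269. ]
tabR [ 563.  -186.4  269. ]
3.4167 [ 0.19 -0.26  1.46 -0.    1.94 -1.38] [473.3 118.8 430. ]
4.5583 [-0.34 -0.14  1.36  0.    1.93 -0.35]
```

View pics/w2.png

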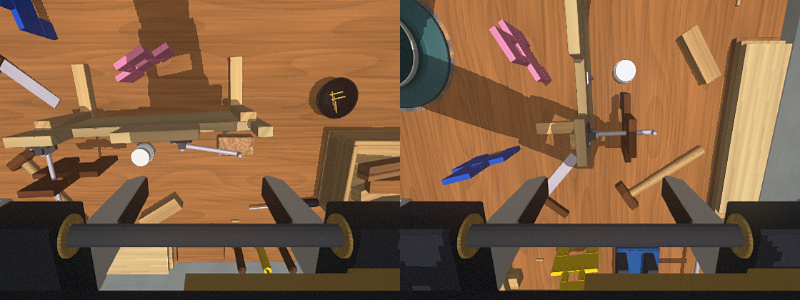

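The left wrist picture shows hook B at about (180–240, 145). The right one shows hook A at about (590–655, 132) with the dark template across it at (628,127). I'll crop both for refinement.

```bash
python3 - <<'E'
import cv2,numpy as np
B=cv2.imread("pics/wB.png")[170:240,235:385]; A=cv2.imread("pics/wA.png")[145:215,225:375]
cv2.imwrite("pics/c2.png",cv2.resize(np.vstack([B,A]),None,fx=4,fy=4,interpolation=cv2.INTER_CUBIC))
E
```

```text
(no output)
```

View pics/c2.png

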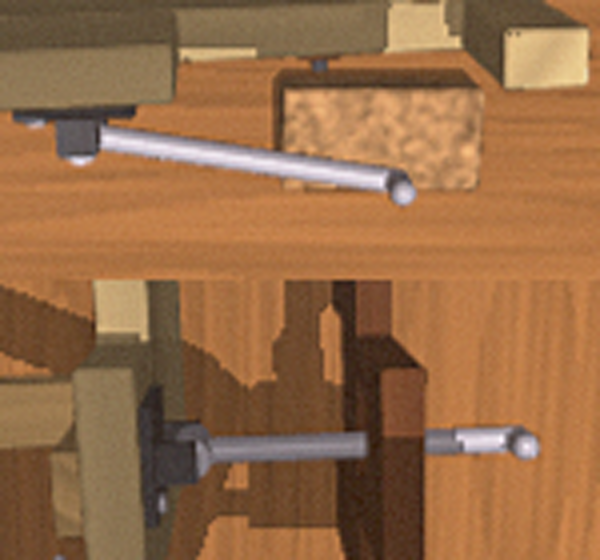

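Crop of hook B: tip top at (401,190), arm axis through (110,137) and (385,182). Crop of hook A: arm axis through (215,449) and (430,441), tip at (527,441). The tab's top face spans columns 382–427.

```bash
python3 - <<'E'
from h import *
def P(n,x,y,z):
    c=np.load(f"pics/{n}.npz"); u0,v0=(235,170) if n=="wB" else (225,145)
    if n=="wA": y-=280
    return ray(c,((x+.5)/4-.5+u0,(y+.5)/4-.5+v0),z)
for n,a in dict(Btip=("wB",401,190,234),Barm1=("wB",110,138,220),Barm2=("wB",385,182,220),Bhinge=("wB",82,133,222),Atip=("wA",527,441,234),Aarm1=("wA",215,449,220),Aarm2=("wA",430,441,220),tabFront=("wA",427,400,269),tabBack=("wA",382,400,269),tabL=("wA",404,367,269)).items(): print(n,P(*a).round(1))
E
```

```text
Btip [507.8 177.3 234. ]
Barm1 [494.9  87.6 220. ]
Barm2 [509.5 174.4 220. ]
Bhinge [492.8  79.1 222. ]
Atip [ 603.3 -154.4  234. ]
Aarm1 [ 510.3 -159.9  220. ]
Aarm2 [ 576.6 -157.3  220. ]
tabFront [ 568.  -136.4  269. ]
tabBack [ 556.1 -136.4  269. ]
tabL [ 561.6 -127.6  269. ]
```

```bash
cat >> h.py <<'E'
YAW=0.042; HB=np.array([492.5,79.3]); HA=np.array([502.3,-159.8]); R=78; Z=204
bx=np.array([np.cos(YAW),np.sin(YAW)]); by=np.array([-np.sin(YAW),np.cos(YAW)])
def dt(th): return bx*np.sin(th)+by*np.cos(th), bx*np.cos(th)-by*np.sin(th)
def pose(h,th,side,gap=0,z=Z):
    "shut fingers beside an arm at angle th (0 folded, pi/2 out); side=+1 pushes it out, -1 folds it"
    d,t=dt(th); p=h+R*d-side*(11.5+gap)*t
    return [p[0],p[1],z],frame(np.arctan2(d[1],d[0]))
def push(h,th0,th1,side,fstop=13.5):
    "from clear of the arm, swing it until the push shows the stop; then back off and rise"
    p,f=pose(h,th0,side,12,430); move_to(p,f)
    p,f=pose(h,th0,side,12); servo_line(p,f,200); hold(.2)
    f0=current_force(); th=th0-side*.05; log=[]
    while True:
        left=side*(th1-th); th+=side*(.06 if left>.15 else .012)
        servo_line(*pose(h,th,side),40 if left>.15 else 20)
        F=-side*(current_force()-f0)[:2]@dt(th)[1]; log.append((round(th,3),round(F,1)))
        if F>fstop or side*(th-th1)>.2: break
    print(log)
    servo_line(*pose(h,th,side,15),60)
    p,f=pose(h,th,side,15,300); servo_line(p,f,200)
    print("t",current_time_s())
E
python3 - <<'E'
from h import *
set_gripper(0,5); print(current_finger_gap())
push(HB,.197,np.pi/2,+1)
E
```

```text
0.5141419046805485
[(0.207, np.float64(4.8)), (0.267, np.float64(7.6)), (0.327, np.float64(6.7)), (0.387, np.float64(7.5)), (0.447, np.float64(6.5)), (0.507, np.float64(7.8)), (0.567, np.float64(7.2)), (0.627, np.float64(6.9)), (0.687, np.float64(7.8)), (0.747, np.float64(7.3)), (0.807, np.float64(7.4)), (0.867, np.float64(8.8)), (0.927, np.float64(7.8)), (0.987, np.float64(8.9)), (1.047, np.float64(8.4)), (1.107, np.float64(8.1)), (1.167, np.float64(9.2)), (1.227, np.float64(8.3)), (1.287, np.float64(9.0)), (1.347, np.float64(8.9)), (1.407, np.float64(9.1)), (1.467, np.float64(8.9)), (1.479, np.float64(9.0)), (1.491, np.float64(10.4)), (1.503, np.float64(10.1)), (1.515, np.float64(9.7)), (1.527, np.float64(10.3)), (1.539, np.float64(10.8)), (1.551, np.float64(9.9)), (1.563, np.float64(10.1)), (1.575, np.float64(8.5)), (1.587, np.float64(9.3)), (1.599, np.float64(10.7)), (1.611, np.float64(11.5)), (1.623, np.float64(13.1)), (1.635, np.float64(15.6))]
t 19.3167
```

Hook B reached its stop, with the push rising from about 9 to 15.6 N. Next I pick up the template.

```bash
cat >> h.py <<'E'
def at(h,a,z): p=h+a*bx; return [p[0],p[1],z]
ZG=231
E
python3 - <<'E'
from h import *
p=current_tool_pos(); servo_line([p[0],p[1],345],None,200)
set_gripper(32,5)
move_to(at(HA,60,345),frame(YAW)); shot("wC")
servo_line(at(HA,60,ZG),None,120); hold(.15); f0=current_force()
set_gripper(0,25); print("gap",current_finger_gap(),current_grasp_force())
f1=current_force(); servo_line(at(HA,60,ZG+19),None,60); hold(.2)
print((f1-f0).round(1),(current_force()-f0).round(1),current_finger_gap(),current_time_s())
shot("wD"); im=get_image("top"); cv2.imwrite("pics/top1.png",im[:,:,::-1])
c=cv2.resize(im[155:255,170:360,::-1],None,fx=3,fy=3,interpolation=cv2.INTER_CUBIC)
cv2.imwrite("pics/v.png",np.vstack([c,cv2.resize(cv2.imread("pics/wC.png"),(570,300))]))
E
```

```text
gap 12.107840644172237 24.999160766601562
[0.4 0.2 1.2] [ 0.6 -0.1 -2.6] 11.782981366175003 23.8667
```

View pics/v.png

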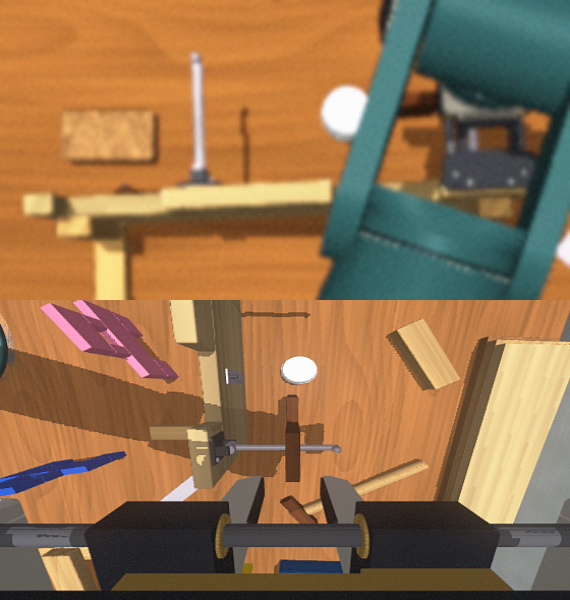

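The top view shows hook B square out, hinge at crop (200,178) and tip (195,57). The template is gripped and lifted (gap 11.8 mm). I carry it across.

```bash
python3 - <<'E'
from h import *
tb=ray(get_calibration("top"),(170+195.5/3-.5,155+57.5/3-.5),236)[:2]; print("tipB",tb.round(1),"expected",(HB+100*bx).round(1))
servo_line(at(HA,135,ZG+19),None,110)
servo_line(at(HB,135,ZG+19),None,150); hold(.2)
shot("wE"); im=get_image("side"); cv2.imwrite("pics/side1.png",im[:,:,::-1])
print(current_force().round(1),current_finger_gap(),current_time_s())
cv2.imwrite("pics/v2.png",np.hstack([cv2.resize(im[140:300,190:360,::-1],(510,480)),cv2.resize(cv2.imread("pics/wE.png")[100:400,120:400],(290,311)).copy()[:,:].repeat(1,0) if 0 else np.zeros((480,2,3),np.uint8)]))
E
```

```text
tipB [593.2  81.9] expected [592.4  83.5]
[-0.2  0.9 -1.7] 12.090989060902714 26.8417
```

View pics/v2.png

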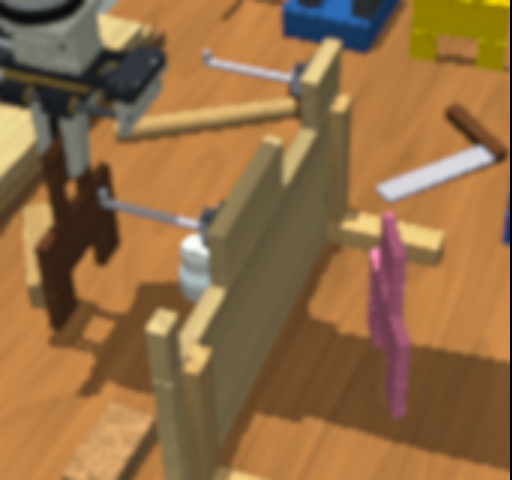

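The side view shows the template hanging upright in the grip at (75,230), just beyond hook B's tip at (103,195), so I'll slide it on and lower it.

```bash
python3 - <<'E'
from h import *
f0=current_force()
servo_line(at(HB,60,ZG+19),None,90); hold(.2); f1=current_force(); print("slide dF",(f1-f0).round(1))
if abs((f1-f0)[:2]).max()<4:
    servo_line(at(HB,60,ZG+4),None,60)
    z=ZG+4
    while z>ZG-4:
        z-=1; servo_line(at(HB,60,z),None,15); F=(current_force()-f1)[2]; print(z,F.round(1),end="; ")
        if F>2.2: break
    hold(.2); print((current_force()-f1).round(1)); set_gripper(32,5); hold(.2)
    servo_line(at(HB,60,345),None,150); hold(.2)
    im=get_image("side"); cv2.imwrite("pics/side2.png",im[:,:,::-1]); shot("wF")
    cv2.imwrite("pics/v3.png",np.hstack([cv2.resize(im[140:300,190:330,::-1],(420,480)),cv2.resize(cv2.imread("pics/wF.png")[60:360,120:340],(352,480))]))
print(current_time_s())
E
```

```text
slide dF [ 0.3 -1.9  0.7]
234 -1.4; 233 -0.3; 232 -1.5; 231 -0.0; 230 5.4; [-1.5  0.5  6.7]
31.8583
```

View pics/v3.png

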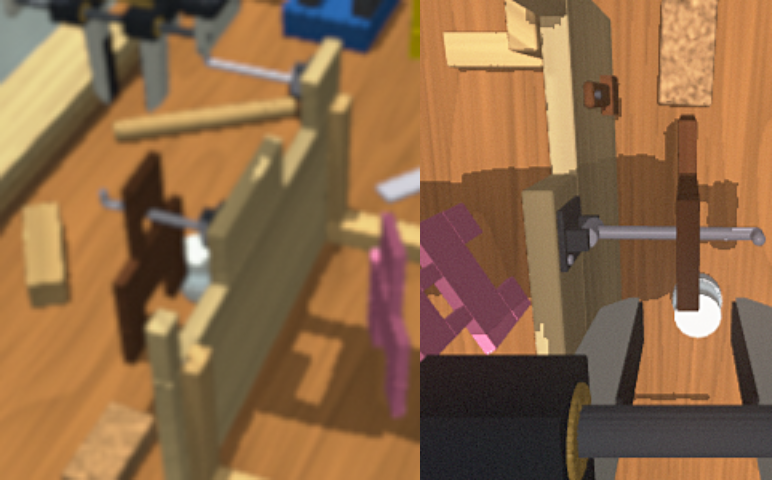

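The template hangs on hook B mid-arm, released and upright. In the wrist crop the tab is at (687,200) and the arm runs along row 233. Now I fold hook A.

```bash
python3 - <<'E'
from h import *
servo_line(at(HB,60,430),None,250); set_gripper(0,5)
push(HA,np.pi/2,0,-1)
p=current_tool_pos(); servo_line([p[0],p[1],430],None,200)
move_to([430,-330,430],frame(0)); hold(.3)
im=get_image("top"); cv2.imwrite("pics/top2.png",im[:,:,::-1])
cv2.imwrite("pics/v4.png",cv2.resize(im[155:260,170:360,::-1],None,fx=4,fy=4,interpolation=cv2.INTER_CUBIC)); print(current_time_s())
E
```

```text
[(1.561, np.float64(7.1)), (1.501, np.float64(8.8)), (1.441, np.float64(8.5)), (1.381, np.float64(8.9)), (1.321, np.float64(8.9)), (1.261, np.float64(8.8)), (1.201, np.float64(9.1)), (1.141, np.float64(9.0)), (1.081, np.float64(9.4)), (1.021, np.float64(8.0)), (0.961, np.float64(8.7)), (0.901, np.float64(8.7)), (0.841, np.float64(8.7)), (0.781, np.float64(8.5)), (0.721, np.float64(7.8)), (0.661, np.float64(7.8)), (0.601, np.float64(8.3)), (0.541, np.float64(8.0)), (0.481, np.float64(9.0)), (0.421, np.float64(8.2)), (0.361, np.float64(8.7)), (0.301, np.float64(7.4)), (0.241, np.float64(7.9)), (0.181, np.float64(7.2)), (0.121, np.float64(7.2)), (0.109, np.float64(8.8)), (0.097, np.float64(9.0)), (0.085, np.float64(8.1)), (0.073, np.float64(8.7)), (0.061, np.float64(9.7)), (0.049, np.float64(8.9)), (0.037, np.float64(8.4)), (0.025, np.float64(8.4)), (0.013, np.float64(9.1)), (0.001, np.float64(9.1)), (-0.011, np.float64(9.3)), (-0.023, np.float64(11.4)), (-0.035, np.float64(13.2)), (-0.047, np.float64(14.6))]
t 46.9417
49.1667
```

View pics/v4.png

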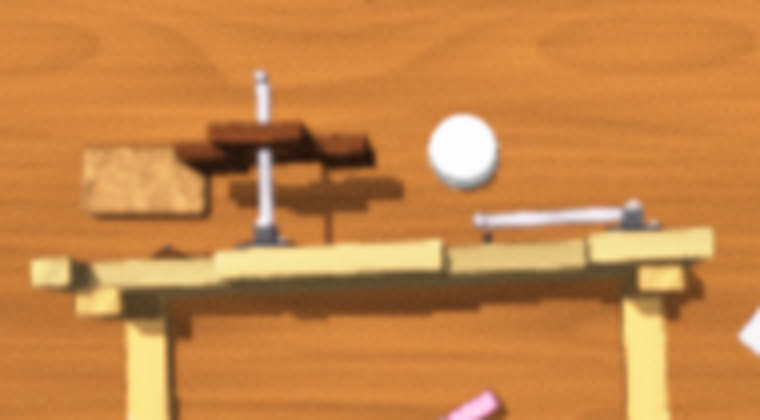

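The top view shows hook A folded parallel to the board, arm from (632,212) to (478,220) and resting at its stop. The template hangs on hook B at (262,135). The jar at (463,151) and the cork block at (146,180) have not moved. Handing in.

```bash
python3 -c "
from bench import *
print(sign_off())"
```

```text
the job is handed in; nothing more can be done
None
```

I handed the job in at about 49 s: hook B is out at its stop, the template hangs released on it, and hook A is folded home. The pushes peaked at 15.6 N on B and 14.6 N on A, and the final picture shows the glue jar and sanding block unmoved; no verdict came back.

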